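Clamp a lens barrel and tighten its lock ring

TASK

The lens barrel standing in the V cradle has its focus set. Swing the red-knobbed clamp lever fully over so that the shoe holds the barrel, then, with the barrel held, turn its knurled brass lock ring clockwise (seen from above) until it is tight against its stop, and finally swing the lever fully back so that the barrel is free again. Keep the barrel upright in its cradle without letting it turn, and leave the other things on the bench where they are.

Things in the scene. Friction and masses are not known exactly. Their poses are not given: they have to be found in the camera images.
- stand: Clamp stand fixed to the bench: grey base plate, top at 20 mm (x -90 to 60, y -65 to 125 mm). On it at -y a dark steel V cradle, its two walls 45 degrees either side of -y, tops at 50 mm, and at +y the clamp: a black shoe that moves to -y, and the lever, pivot at y 80 mm. Origin at bench level below the middle of the cradle, where the barrel stands; z up.
- lens_barrel: Loose lens barrel (0.57 kg with ring) standing upright on the base plate in the cradle, not held until clamped. Aluminium foot 72 mm diameter, 30 mm tall (20-50 mm above the bench), black neck, brass lock ring (64-88 mm above the bench), black lens end 34 mm wide, top at 108 mm. Origin under its centre, z up. Unless the shoe holds it, turning the ring tends to take the whole barrel along.
- barrel_mark (a point): Red line on top of the barrel's aluminium foot, 34 mm from the barrel axis and 50 mm above the bench: turns with the barrel and shows its setting.
- lock_ring (a joint): Angle of the lock ring relative to the barrel, rad: 0 loose, growing clockwise seen from above, 1.4 tight against its stop (the white line on the ring then meets the white line on the lens end). Starts between 0 and 0.4, turns with 0.35 N m, stays where it is left.
- ring_grip (a point): Knurled brass lock ring, 54 mm diameter and 24 mm tall: point on the barrel axis, 10 mm below the ring's top and 78 mm above the bench, a good height to grip. Below the ring is a free gap of 14 mm down to the foot; the lens end stands 20 mm above the ring's top. It turns with the ring.
- clamp_lever (a joint): Clamp lever angle, rad: 0 fully free, growing anticlockwise seen from above to its stop at 1.2, fully over, where the shoe holds the barrel and stays so. The shoe touches the barrel from about 0.5 on and first pushes it up to 1 mm into the V. Starts between 0 and 0.15, swings with 0.32 N m (about 5 N at the knob; more when clamping), stays where it is left.
- lever_knob (a point): Upright red cylindrical knob at the end of the clamp lever, 16 mm diameter, standing from 60 to 92 mm above the bench on a steel arm 13 mm wide (top at 61 mm). The point is on the knob's axis, 10 mm below its top, 70 mm from the pivot.
- lever_pivot (a point): Vertical pivot axis of the clamp lever, at the height of lever_knob (82 mm above the bench).
- steel_bowl: Bystander: steel bowl 90 mm wide, 35 mm high; origin under its centre. Leave alone.
- spray_can: Bystander: upright spray can 52 mm diameter, 120 mm high; origin under its centre. Leave alone.
- paste_jar: Bystander: small amber jar 56 mm diameter, 45 mm high; origin under its centre. Leave alone.
Not all that is in view belongs to the job. Leave any brown or orange look-alike of the lens_barrel alone.

How it is judged:
By the outcome, as a careful person would: the job done as asked, in the order asked, and still so for the second after the job is handed in, with the robot touching nothing.
It also fails if it takes over 67 s, if anything falls off the work surface, if the arm or the gripper's body presses on something with over 40 N, if the wrist force passes 120 N, or if a joint passes its speed limit or range.

ROBOT

A 6-joint arm with a two-finger parallel gripper is mounted at the origin on the work surface. World frame = base frame: x ahead of the robot, y to its left, z up, the work surface at z = 0. Lengths are in m, angles in rad, forces in N, time in s.
With the tool pointing down it reaches from about 0.275 to 0.725 m from the base axis. Payload 15.9 kg.
Tool frame: the origin (TCP) lies on the mounting face of the last link; the fingertips stand 173 mm ahead of it and the grasp point (between the pads) lies 155 mm ahead of it; z points along the fingers, y is the line along which they close (so a half turn about z gives the same grasp; the last joint's range is limited). The gripper opens to 85 mm and grips with 20 to 120 N. Pads are 22 mm wide; open, the fingers measure 114 mm over their backs; the gripper's body (76 mm by 85 mm) begins 54 mm behind the grasp point. The pads swing forward as they close: fully open they stand 13 mm farther back than shut.
Start: joints at [-1.184, 0.213, -0.034, 1.323, 0, 1.571], TCP at [0.189, -0.463, 0.405] pointing down, gripper open.
Joint ranges: [-2.98, 2.98], [-0.74, 1.72], [-1.14, 1.35], [-2.1, 2.04], [-1.57, 1.44], [-3.14, 3.14]. Speed limits (rad/s): [1.89, 1.89, 2.39, 2.57, 3.14, 3.14].

INTERFACE

Orientations are given as a 3x3 rotation matrix whose columns are the frame's x, y, z axes.
In Python, from plant import env, optics gives the robot as it stands.
- The arm moves only by the tool step_arm, never from a script. Its argument "motion" is a list of rows, each an object of numbers: "rx", "ry", "rz": the turn, a rotation vector about the tool's x, y, z each as a share of 90 degrees, from -1 to 1; "tx", "ty", "tz": the shift along the tool's x, y, z each as a share of 80 mm, from -1 to 1; "grip": the gripper command: -1 is fully open, 1 is shut, values between are in proportion. In form: [{"rx": .., "ry": .., "rz": .., "tx": .., "ty": .., "tz": .., "grip": ..}, ...]. A call has 1 to 12 rows; each row shifts and turns the commanded pose from where the row before left it, along the tool's axes as they then stand; what a row does not reach is not made up. A row lasts 1/10 s, in which the tool goes at most 50 mm and 8.59 degrees, less where a joint would pass 70% of its speed; a pose out of reach is approached as far as the arm can. A call with a number of a shift or a turn outside -1 to 1 is refused whole. A call with a gripper value outside its range is refused whole. The fingers move at their own pace and stop on an object; the grip force is fixed at half the most. Time passes only in rows, so rows that do not move let the fingers close. It gives the time, the measured TCP pose, the force and the opening at its end, in the units of the state.
- env.get_state(): the state, without advancing time (a new reading comes with each control period).
- optics.camera(name): name is "side" or "top"; returns a dict with "color" (384x512x3 uint8, red, green, blue), "depth" (384x512 float32, m along the optical axis (not along the pixel's ray), 0 where there is no reading), "fx", "fy", "cx", "cy" (pixels), "D" ([k1, k2, p1, p2, k3] as OpenCV has them; the pictures are not rectified), "view" (4x4, takes a point from world to camera coordinates). Camera axes: x right, y down, z forward; pixel columns grow to the right and rows downward; lengths in m; the calibration is good to about 2 mm. A picture is of the moment at which its call begins.
- env.hand_in(): hands the job in, once; it reports no verdict.
The state is a dict: "time_s": time; "joint_pos": joint angles; "qd": joint speeds; "joint_torque": joint torques, N m; "ee_pos": TCP position; "tcp_rot": TCP orientation; "wrist_force": force on the tool from outside, world axes, zero at the start; "moment": the same for the moment, N m; "grip_width": finger opening in m.
Only numpy, scipy, OpenCV 4.12 (cv2) and the standard library are available. Lean on these libraries where they do the work, as an engineer would, in place of code of your own. Each camera call takes 0.05 s, during which the arm holds its last target. There are 200 camera calls.

## Working session

There is one attempt and no reset: what is moved stays moved. The work goes in short steps, Python scripts to look and compute and a tool call to move; the robot and the scene stay as the last step left them, time stands still between calls to the robot, and variables do not carry over. Pictures are saved under pics/ and viewed, on a budget of 10 in all, crops included, one or two more only if the job needs it, and the job is handed in when it is done.

Besides the shell and the picture viewer there is one more tool, called after "Emit:" as name(argument=value, ...) on one line, values as JSON. step_arm: Moves the arm, as the interface text tells. Its arguments: {"type":"object","properties":{"motion":{"type":"array","items":{"type":"object","properties":{"rx":{"type":"number"},"ry":{"type":"number"},"rz":{"type":"number"},"tx":{"type":"number"},"ty":{"type":"number"},"tz":{"type":"number"},"grip":{"type":"number"}}}}},"required":["motion"]}

```bash
mkdir -p pics; ls
cat > h.py <<'E'
import numpy as np, cv2, pickle
from plant import env, optics
def snap(n,tag):
    c=optics.camera(n); pickle.dump(c,open(f'pics/{tag}.pkl','wb')); return c
def load(tag): return pickle.load(open(f'pics/{tag}.pkl','rb'))
def save(c,fn,box=None,s=1):
    im=c['color'][:,:,::-1]
    if box: im=im[box[1]:box[3],box[0]:box[2]]
    cv2.imwrite(fn,cv2.resize(im,None,fx=s,fy=s,interpolation=cv2.INTER_CUBIC))
def K(c): return np.array([[c['fx'],0,c['cx']],[0,c['fy'],c['cy']],[0,0,1.]])
def ray(c,u,v):
    x,y=cv2.undistortPoints(np.array([[[u,v]]],float),K(c),np.array(c['D'],float))[0,0]
    V=np.array(c['view']); R=V[:3,:3]; o=-R.T@V[:3,3]
    return o,R.T@np.array([x,y,1.])
def at_z(c,u,v,z):
    o,d=ray(c,u,v); return o+d*(z-o[2])/d[2]
def at_depth(c,u,v):
    o,d=ray(c,u,v); return o+d*c['depth'][int(round(v)),int(round(u))]
def proj(c,P):
    V=np.array(c['view']); r,_=cv2.Rodrigues(V[:3,:3])
    return cv2.projectPoints(np.array(P,float).reshape(-1,1,3),r,V[:3,3],K(c),np.array(c['D'],float))[0][:,0]
E
python3 - <<'E'
from h import *
a=snap('top','top0');b=snap('side','side0')
im=np.hstack([a['color'],b['color']])[:,:,::-1]
cv2.imwrite('pics/both0.png',cv2.resize(im,(800,300),interpolation=cv2.INTER_AREA))
for c in(a,b):
    V=np.array(c['view']);print(-V[:3,:3].T@V[:3,3],V[:3,:3].round(2).tolist())
s=env.get_state();print(s)
E
```

```text
pics
[ 0.43649363 -0.02523458  1.11213355] [[-0.03, -1.0, -0.01], [-0.99, 0.03, -0.13], [0.13, 0.0, -0.99]]
[0.33250341 0.50568791 0.65798543] [[-0.92, -0.4, -0.0], [-0.28, 0.65, -0.71], [0.29, -0.65, -0.71]]
{'time_s': 0.1, 'joint_pos': array([-1.18397757e+00,  2.13297332e-01, -3.49636206e-02,  1.32353219e+00,
       -9.92242359e-06,  1.57075499e+00]), 'qd': array([-0.00029953, -0.00057855,  0.0037765 , -0.00148599,  0.00105499,
        0.00095448]), 'joint_torque': array([ 2.51843749e-04, -6.87249756e+01,  4.87805772e+01,  1.22427772e-02,
        9.42481336e-06,  2.27214088e-06]), 'ee_pos': array([ 0.18856944, -0.46293147,  0.40428337]), 'tcp_rot': array([[ 9.26098251e-01,  3.77282229e-01, -3.85231611e-04],
       [ 3.77282426e-01, -9.26097795e-01,  9.19420286e-04],
       [-9.88121005e-06, -9.96814636e-04, -9.99999503e-01]]), 'wrist_force': array([ 0.78421157,  0.45995726, -0.11286818]), 'moment': array([ 0.00536394, -0.00964013, -0.00188533]), 'grip_width': 0.08534894849511819}
```

View pics/both0.png

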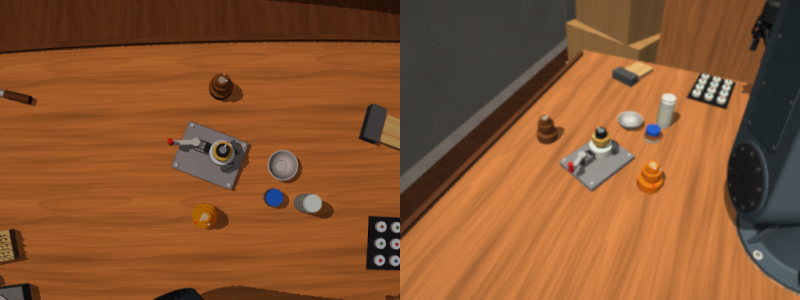

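The picture shows three barrel-like things in the half-scale top view: brown at (220,86), orange at (205,216), and the aluminium/brass one on the grey stand at (222,152). I choose the one on the stand. The red knob is at (171,141). Next is a close crop to check this.

Run:
```python
from h import *
a=load('top0');b=load('side0')
A=cv2.resize(a['color'][145:250,205:330],(750,630)[0:2],interpolation=cv2.INTER_CUBIC)
save(a,'pics/c1.png',(205,145,335,245),6)
save(b,'pics/c2.png',(200,145,310,245),7)
```

```text
(no output)
```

View pics/c1.png

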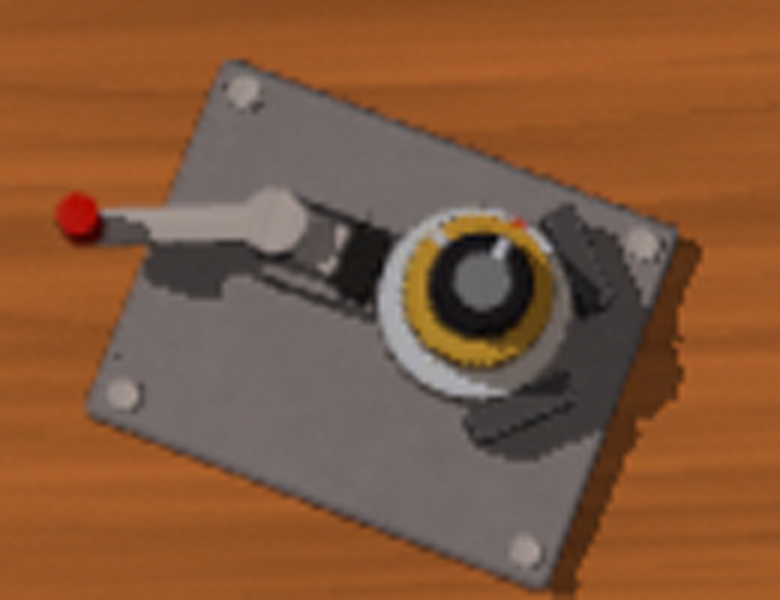

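View pics/c2.png

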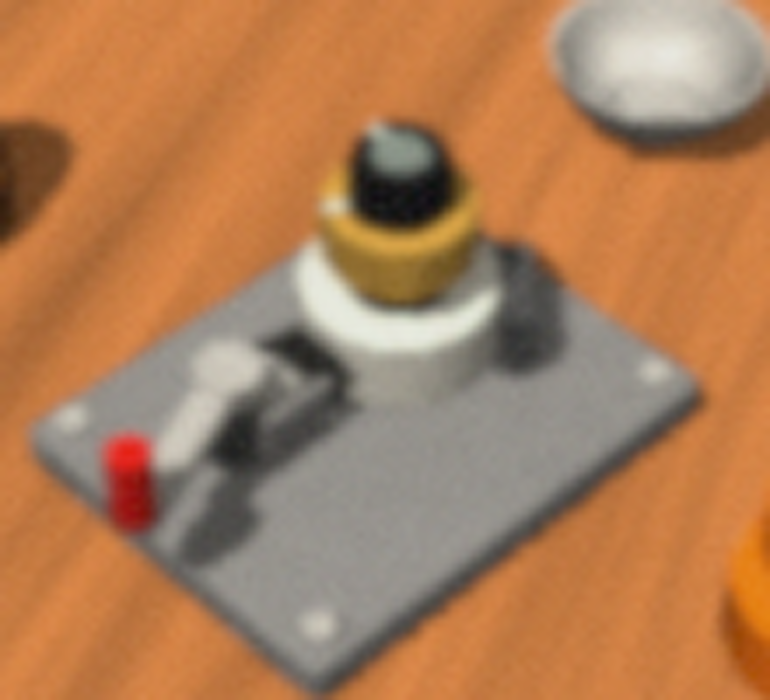

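The crops confirm the choice: brass ring, black lens end and aluminium foot, in the V cradle. In the top crop the lens top is at (482,280), the knob at (79,213) and the pivot at (276,218). The base corners are (232,60), (675,232), (545,590) and (88,412). The ring's white line is about 75° anticlockwise of the lens line.

Run:
```python
from h import *
np.set_printoptions(precision=4,suppress=True)
a=load('top0');b=load('side0')
f=lambda x,y:(205+(x+.5)/6-.5,145+(y+.5)/6-.5)
g=lambda x,y:(200+(x+.5)/7-.5,145+(y+.5)/7-.5)
C=np.array([at_z(a,*f(*p),.02)[:2] for p in [(232,60),(675,232),(545,590),(88,412)]])
# stand corners order: TL: (60?,125).. image: cradle end = -y ; fit
L=np.array([[-90,125],[-90,-65],[60,-65],[60,125]])/1e3
best=None
for roll in range(4):
    Lr=np.roll(np.array([[60,125],[60,-65],[-90,-65],[-90,125]])/1e3,roll,0)
    m=Lr.mean(0);n=C.mean(0);H=(Lr-m).T@(C-n);U,S,Vt=np.linalg.svd(H);R=(Vt.T@np.diag([1,np.linalg.det(Vt.T@U.T)])@U.T)
    t=n-R@m;e=np.abs(C-(Lr@R.T+t)).max();print(roll,e,t,np.degrees(np.arctan2(R[1,0],R[0,0])))
    if best is None or e<best[0]:best=(e,R,t)
    if roll==0: Lx=None
e,R,t=best
print('origin',t,'pivot',R@[0,.08]+t)
print('lens top',at_z(a,*f(482,280),.108),at_z(b,*g(400,152),.108))
print('knob top',at_z(a,*f(79,213),.092),at_z(b,*g(129,448),.092))
print('pivot px',at_z(a,*f(276,218),.061))
print('mark',at_z(a,*f(518,224),.05))
```

```text
0 0.003938630215564204 [ 0.5683 -0.0775] -22.81437474950504
1 0.026933518296645143 [ 0.5326 -0.0463] -112.77503678389382
2 0.003938630215564204 [ 0.5639 -0.0106] 157.18562525049495
3 0.026933518296645143 [ 0.5996 -0.0419] 67.22496321610618
origin [ 0.5683 -0.0775] pivot [ 0.5993 -0.0038]
lens top [ 0.5696 -0.0773  0.108 ] [ 0.5698 -0.0771  0.108 ]
knob top [0.6   0.066 0.092] [0.5997 0.0661 0.092 ]
pivot px [ 0.601  -0.0042  0.061 ]
mark [ 0.598  -0.0945  0.05  ]
```

Emit:
step_arm(motion=[{"tx":0.43,"ty":-0.25,"grip":-1},{"tx":0.43,"ty":-0.25,"grip":-1},{"tx":0.43,"ty":-0.25,"grip":-1},{"tx":0.43,"ty":-0.25,"grip":-1},{"tx":0.43,"ty":-0.25,"grip":-1},{"tx":0.43,"ty":-0.25,"grip":-1},{"tx":0.43,"ty":-0.25,"grip":-1},{"tx":0.43,"ty":-0.25,"grip":-1},{"tx":0.43,"ty":-0.25,"grip":-1},{"tx":0.43,"ty":-0.25,"grip":-1},{"tx":0.43,"ty":-0.25,"grip":-1},{"tx":0.43,"ty":-0.25,"grip":-1}])

```text
$.motion[0]: bad value
```

Emit:
step_arm(motion=[{"tx":0.4,"ty":-0.25,"grip":-1},{"tx":0.4,"ty":-0.25,"grip":-1},{"tx":0.4,"ty":-0.25,"grip":-1},{"tx":0.4,"ty":-0.25,"grip":-1},{"rz":-0.09,"grip":-1},{"rz":-0.09,"grip":-1},{"rz":-0.09,"grip":-1},{"rz":-0.09,"grip":-1},{"rz":-0.09,"grip":-1},{"rz":-0.09,"grip":-1},{"rz":-0.09,"grip":-1},{"rz":-0.09,"grip":-1}])

```text
$.motion[0]: bad value
```

Every key probably has to be present in each row.

Emit:
step_arm(motion=[{"rx":0,"ry":0,"rz":0,"tx":0.43,"ty":-0.25,"tz":0,"grip":-1},{"rx":0,"ry":0,"rz":0,"tx":0.43,"ty":-0.25,"tz":0,"grip":-1},{"rx":0,"ry":0,"rz":0,"tx":0.43,"ty":-0.25,"tz":0,"grip":-1},{"rx":0,"ry":0,"rz":0,"tx":0.43,"ty":-0.25,"tz":0,"grip":-1},{"rx":0,"ry":0,"rz":0,"tx":0.43,"ty":-0.25,"tz":0,"grip":-1},{"rx":0,"ry":0,"rz":0,"tx":0.43,"ty":-0.25,"tz":0,"grip":-1},{"rx":0,"ry":0,"rz":0,"tx":0.43,"ty":-0.25,"tz":0,"grip":-1},{"rx":0,"ry":0,"rz":0,"tx":0.43,"ty":-0.25,"tz":0,"grip":-1},{"rx":0,"ry":0,"rz":0,"tx":0.43,"ty":-0.25,"tz":0,"grip":-1},{"rx":0,"ry":0,"rz":0,"tx":0.43,"ty":-0.25,"tz":0,"grip":-1},{"rx":0,"ry":0,"rz":0,"tx":0.43,"ty":-0.25,"tz":0,"grip":-1},{"rx":0,"ry":0,"rz":0,"tx":0.43,"ty":-0.25,"tz":0,"grip":-1}])

```text
time_s: 1.3
ee_pos: [0.481, -0.0835, 0.4046]
tcp_rot: [[0.926, 0.377, -0.0], [0.377, -0.926, -0.0], [-0.0, -0.0, -1.0]]
wrist_force: [0.5, -1.5, -0.4]
grip_width: 0.0854
```

Emit:
step_arm(motion=[{"rx":0,"ry":0,"rz":0,"tx":0.4,"ty":-0.23,"tz":0,"grip":-1},{"rx":0,"ry":0,"rz":0,"tx":0.4,"ty":-0.23,"tz":0,"grip":-1},{"rx":0,"ry":0,"rz":0,"tx":0.4,"ty":-0.23,"tz":0,"grip":-1},{"rx":0,"ry":0,"rz":0,"tx":0.4,"ty":-0.23,"tz":0,"grip":-1},{"rx":0,"ry":0,"rz":-0.09,"tx":0,"ty":0,"tz":0,"grip":-1},{"rx":0,"ry":0,"rz":-0.09,"tx":0,"ty":0,"tz":0,"grip":-1},{"rx":0,"ry":0,"rz":-0.09,"tx":0,"ty":0,"tz":0,"grip":-1},{"rx":0,"ry":0,"rz":-0.09,"tx":0,"ty":0,"tz":0,"grip":-1},{"rx":0,"ry":0,"rz":-0.09,"tx":0,"ty":0,"tz":0,"grip":-1},{"rx":0,"ry":0,"rz":-0.09,"tx":0,"ty":0,"tz":0,"grip":-1},{"rx":0,"ry":0,"rz":-0.09,"tx":0,"ty":0,"tz":0,"grip":-1},{"rx":0,"ry":0,"rz":-0.09,"tx":0,"ty":0,"tz":0,"grip":-1}])

```text
time_s: 2.5
ee_pos: [0.5711, 0.0314, 0.4043]
tcp_rot: [[0.047, 0.999, -0.001], [0.999, -0.047, -0.0], [-0.0, -0.001, -1.0]]
wrist_force: [0.3, -0.4, 0.3]
grip_width: 0.0852
```

Emit:
step_arm(motion=[{"rx":0,"ry":0,"rz":0,"tx":0.23,"ty":0.17,"tz":0,"grip":-0.2},{"rx":0,"ry":0,"rz":0,"tx":0.22,"ty":0.17,"tz":0,"grip":-0.2},{"rx":0,"ry":0,"rz":0,"tx":0,"ty":0,"tz":0.4,"grip":-0.2},{"rx":0,"ry":0,"rz":0,"tx":0,"ty":0,"tz":0.4,"grip":-0.2},{"rx":0,"ry":0,"rz":0,"tx":0,"ty":0,"tz":0.4,"grip":-0.2},{"rx":0,"ry":0,"rz":0,"tx":0,"ty":0,"tz":0.2,"grip":-0.2},{"rx":0,"ry":0,"rz":0,"tx":0,"ty":0,"tz":0,"grip":-0.2}])

```text
time_s: 3.2
ee_pos: [0.5993, 0.0658, 0.29]
tcp_rot: [[0.053, 0.999, -0.005], [0.999, -0.053, -0.001], [-0.001, -0.005, -1.0]]
wrist_force: [-1.3, 0.5, 0.2]
grip_width: 0.051
```

Run:
```python
from h import *
b=snap('side','side1'); s=env.get_state(); print(s['ee_pos'],s['grip_width'],s['time_s'])
save(b,'pics/s1.png',(170,110,310,250),4)
```

```text
[0.59983854 0.06584471 0.2919204 ] 0.050819423731837905 3.25
```

View pics/s1.png

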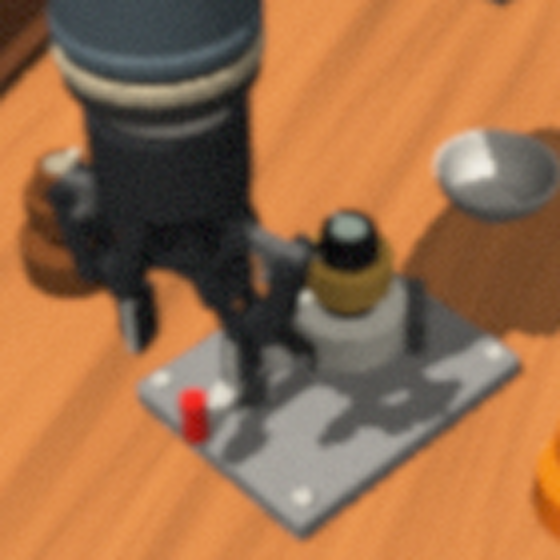

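The knob (195,418) lies below and between the open fingers at (135,330) and (250,390), so the aim is good. I'll descend and grip.

Emit:
step_arm(motion=[{"rx":0,"ry":0,"rz":0,"tx":0,"ty":0,"tz":0.25,"grip":-0.2},{"rx":0,"ry":0,"rz":0,"tx":0,"ty":0,"tz":0.25,"grip":-0.2},{"rx":0,"ry":0,"rz":0,"tx":0,"ty":0,"tz":0.15,"grip":-0.2},{"rx":0,"ry":0,"rz":0,"tx":0,"ty":0,"tz":0,"grip":-0.2},{"rx":0,"ry":0,"rz":0,"tx":0,"ty":0,"tz":0,"grip":0.3},{"rx":0,"ry":0,"rz":0,"tx":0,"ty":0,"tz":0,"grip":1},{"rx":0,"ry":0,"rz":0,"tx":0,"ty":0,"tz":0,"grip":1},{"rx":0,"ry":0,"rz":0,"tx":0,"ty":0,"tz":0,"grip":1},{"rx":0,"ry":0,"rz":0,"tx":0,"ty":0,"tz":0,"grip":1},{"rx":0,"ry":0,"rz":0,"tx":0,"ty":0,"tz":0,"grip":1}])

```text
time_s: 4.25
ee_pos: [0.6005, 0.066, 0.242]
tcp_rot: [[0.053, 0.999, 0.002], [0.999, -0.053, 0.0], [0.0, 0.002, -1.0]]
wrist_force: [-2.4, 0.3, 8.0]
grip_width: 0.0137
```

Emit:
step_arm(motion=[{"rx":0,"ry":0,"rz":0,"tx":0,"ty":0,"tz":0,"grip":1},{"rx":0,"ry":0,"rz":0,"tx":0,"ty":0,"tz":0,"grip":1}])

```text
time_s: 4.45
ee_pos: [0.6005, 0.066, 0.242]
tcp_rot: [[0.053, 0.999, 0.002], [0.999, -0.053, 0.0], [0.0, 0.002, -1.0]]
wrist_force: [-1.9, 0.1, 6.8]
grip_width: 0.0138
```

Run:
```python
from h import *
b=snap('side','side2'); s=env.get_state(); print(s['ee_pos'],s['grip_width'],s['time_s'],s['wrist_force'],s['moment'])
save(b,'pics/s2.png',(180,140,290,250),5)
```

```text
[0.60054035 0.06600485 0.24200234] 0.01407857936223024 4.5 [-1.55618106e+00  3.83515684e-03  7.97987759e+00] [ 0.10351523  0.46541523 -0.06275911]
```

View pics/s2.png

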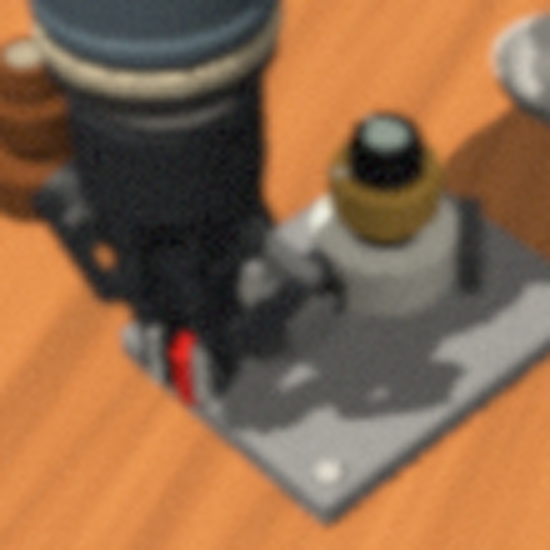

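The knob (182,365) sits between the pads. I'll start the arc about the pivot, 4° per row.

Emit:
step_arm(motion=[{"rx":0,"ry":0,"rz":-0.044,"tx":-0.005,"ty":-0.061,"tz":0,"grip":1},{"rx":0,"ry":0,"rz":-0.044,"tx":-0.005,"ty":-0.061,"tz":0,"grip":1},{"rx":0,"ry":0,"rz":-0.044,"tx":-0.005,"ty":-0.061,"tz":0,"grip":1},{"rx":0,"ry":0,"rz":-0.044,"tx":-0.005,"ty":-0.061,"tz":0,"grip":1},{"rx":0,"ry":0,"rz":-0.044,"tx":-0.005,"ty":-0.061,"tz":0,"grip":1},{"rx":0,"ry":0,"rz":0,"tx":0,"ty":0,"tz":0,"grip":1}])

```text
time_s: 5.1
ee_pos: [0.5764, 0.0619, 0.242]
tcp_rot: [[-0.29, 0.957, 0.002], [0.957, 0.29, 0.0], [-0.0, 0.002, -1.0]]
wrist_force: [-1.3, 1.3, 9.7]
grip_width: 0.0141
```

```bash
cat > st.py <<'E'
from h import *
np.set_printoptions(precision=4,suppress=True)
s=env.get_state();p=s['ee_pos'];R=s['tcp_rot'];P=np.array([.6,-.004])
g=p+R[:,2]*.155; d=g[:2]-P
print('t',round(s['time_s'],2),'tcp',p,'grasp',g,'r',np.hypot(*d).round(4),'ang',np.degrees(np.arctan2(d[1],d[0])).round(1),'xang',np.degrees(np.arctan2(R[1,0],R[0,0])).round(1),'F',s['wrist_force'].round(1),'M',s['moment'].round(2),'w',round(s['grip_width'],4))
t=np.array([-d[1],d[0]])/np.hypot(*d);print('tang F',(s['wrist_force'][:2]@t).round(1),'rad F',(s['wrist_force'][:2]@d/np.hypot(*d)).round(1), 'tq z at grasp', (s['moment'][2]).round(3))
E
python3 st.py
```

```text
t 5.1 tcp [0.5764 0.0619 0.242 ] grasp [0.5768 0.0619 0.087 ] r 0.0699 ang 109.4 xang 106.8 F [-1.3  1.3  9.7] M [0.16 0.32 0.07] w 0.0141
tang F 0.8 rad F 1.6 tq z at grasp 0.074
```

Emit:
step_arm(motion=[{"rx":0,"ry":0,"rz":-0.044,"tx":-0.005,"ty":-0.061,"tz":0,"grip":1},{"rx":0,"ry":0,"rz":-0.044,"tx":-0.005,"ty":-0.061,"tz":0,"grip":1},{"rx":0,"ry":0,"rz":-0.044,"tx":-0.005,"ty":-0.061,"tz":0,"grip":1},{"rx":0,"ry":0,"rz":-0.044,"tx":-0.005,"ty":-0.061,"tz":0,"grip":1},{"rx":0,"ry":0,"rz":-0.044,"tx":-0.005,"ty":-0.061,"tz":0,"grip":1},{"rx":0,"ry":0,"rz":-0.044,"tx":-0.005,"ty":-0.061,"tz":0,"grip":1},{"rx":0,"ry":0,"rz":-0.044,"tx":-0.005,"ty":-0.061,"tz":0,"grip":1}])

```text
time_s: 5.8
ee_pos: [0.5486, 0.0435, 0.242]
tcp_rot: [[-0.701, 0.713, 0.003], [0.713, 0.701, 0.001], [-0.001, 0.003, -1.0]]
wrist_force: [3.8, 4.5, 7.3]
grip_width: 0.0138
```

```bash
python3 st.py
```

```text
t 5.8 tcp [0.5486 0.0435 0.242 ] grasp [0.5491 0.0436 0.087 ] r 0.0697 ang 136.9 xang 134.5 F [3.8 4.5 7.3] M [ 0.72 -0.64 -0.04] w 0.0138
tang F -5.9 rad F 0.3 tq z at grasp -0.045
```

Emit:
step_arm(motion=[{"rx":0,"ry":0,"rz":-0.044,"tx":-0.005,"ty":-0.061,"tz":0,"grip":1},{"rx":0,"ry":0,"rz":-0.044,"tx":-0.005,"ty":-0.061,"tz":0,"grip":1},{"rx":0,"ry":0,"rz":-0.022,"tx":-0.003,"ty":-0.03,"tz":0,"grip":1}])

```text
time_s: 6.1
ee_pos: [0.5412, 0.0337, 0.242]
tcp_rot: [[-0.813, 0.582, 0.003], [0.582, 0.813, 0.001], [-0.002, 0.003, -1.0]]
wrist_force: [3.2, 4.2, 7.3]
grip_width: 0.0138
```

```bash
python3 st.py
```

```text
t 6.1 tcp [0.5412 0.0337 0.242 ] grasp [0.5416 0.0339 0.087 ] r 0.0696 ang 147.0 xang 144.4 F [3.2 4.2 7.3] M [ 0.96 -0.3  -0.01] w 0.0138
tang F -5.3 rad F -0.4 tq z at grasp -0.007
```

Emit:
step_arm(motion=[{"rx":0,"ry":0,"rz":-0.022,"tx":-0.003,"ty":-0.03,"tz":0,"grip":1},{"rx":0,"ry":0,"rz":-0.022,"tx":-0.003,"ty":-0.03,"tz":0,"grip":1}])

```text
time_s: 6.3
ee_pos: [0.5388, 0.0297, 0.242]
tcp_rot: [[-0.851, 0.525, 0.002], [0.525, 0.851, 0.001], [-0.001, 0.002, -1.0]]
wrist_force: [0.9, 4.7, 10.0]
grip_width: 0.014
```

```bash
python3 st.py
```

```text
t 6.3 tcp [0.5388 0.0297 0.242 ] grasp [0.5392 0.0299 0.087 ] r 0.0696 ang 150.9 xang 148.3 F [ 0.9  4.7 10. ] M [ 1.05 -0.06 -0.04] w 0.014
tang F -4.5 rad F 1.4 tq z at grasp -0.042
```

Emit:
step_arm(motion=[{"rx":0,"ry":0,"rz":-0.022,"tx":-0.003,"ty":-0.03,"tz":0,"grip":1},{"rx":0,"ry":0,"rz":-0.022,"tx":-0.003,"ty":-0.03,"tz":0,"grip":1}])

```text
time_s: 6.5
ee_pos: [0.5367, 0.0254, 0.242]
tcp_rot: [[-0.885, 0.465, 0.002], [0.465, 0.885, 0.002], [-0.001, 0.002, -1.0]]
wrist_force: [-0.6, 6.6, 10.5]
grip_width: 0.014
```

```bash
python3 st.py
```

```text
t 6.5 tcp [0.5367 0.0254 0.242 ] grasp [0.5371 0.0256 0.087 ] r 0.0695 ang 154.8 xang 152.3 F [-0.6  6.6 10.5] M [ 1.38  0.07 -0.04] w 0.014
tang F -5.7 rad F 3.4 tq z at grasp -0.043
```

Emit:
step_arm(motion=[{"rx":0,"ry":0,"rz":-0.022,"tx":-0.003,"ty":-0.03,"tz":0,"grip":1},{"rx":0,"ry":0,"rz":0,"tx":0,"ty":0,"tz":0,"grip":1}])

```text
time_s: 6.7
ee_pos: [0.5357, 0.023, 0.242]
tcp_rot: [[-0.901, 0.434, 0.002], [0.434, 0.901, 0.002], [-0.001, 0.002, -1.0]]
wrist_force: [-0.7, 5.0, 10.4]
grip_width: 0.0139
```

```bash
python3 st.py
```

```text
t 6.7 tcp [0.5357 0.023  0.242 ] grasp [0.536  0.0233 0.087 ] r 0.0695 ang 156.9 xang 154.3 F [-0.7  5.  10.4] M [1.03 0.27 0.04] w 0.0139
tang F -4.3 rad F 2.6 tq z at grasp 0.042
```

Emit:
step_arm(motion=[{"rx":0,"ry":0,"rz":-0.022,"tx":-0.001,"ty":-0.03,"tz":0,"grip":1},{"rx":0,"ry":0,"rz":0,"tx":0,"ty":0,"tz":0,"grip":1}])

```text
time_s: 6.9
ee_pos: [0.5353, 0.022, 0.242]
tcp_rot: [[-0.916, 0.402, 0.003], [0.402, 0.916, 0.005], [-0.001, 0.006, -1.0]]
wrist_force: [5.0, 20.2, 5.8]
grip_width: 0.0139
```

```bash
python3 st.py
```

```text
t 6.9 tcp [0.5353 0.022  0.242 ] grasp [0.5359 0.0228 0.087 ] r 0.0695 ang 157.3 xang 156.3 F [ 5.  20.2  5.8] M [ 3.95 -0.95 -0.32] w 0.0139
tang F -20.6 rad F 3.2 tq z at grasp -0.323
```

Emit:
step_arm(motion=[{"rx":0,"ry":0,"rz":-0.022,"tx":-0.001,"ty":-0.03,"tz":0,"grip":1},{"rx":0,"ry":0,"rz":0,"tx":0,"ty":0,"tz":0,"grip":1}])

```text
time_s: 7.1
ee_pos: [0.5353, 0.0209, 0.2421]
tcp_rot: [[-0.929, 0.369, 0.006], [0.369, 0.929, 0.009], [-0.002, 0.01, -1.0]]
wrist_force: [13.7, 34.5, -2.7]
grip_width: 0.0139
```

```bash
python3 st.py
```

```text
t 7.1 tcp [0.5353 0.0209 0.2421] grasp [0.5362 0.0222 0.0871] r 0.069 ang 157.6 xang 158.3 F [13.7 34.5 -2.7] M [ 6.63 -2.67  0.03] w 0.0139
tang F -37.1 rad F 0.5 tq z at grasp 0.03
```

The stop shows at about 157.3°: tangential force rises to 37 N with no more motion. The swept angle is 1.18 rad. I'll ease off, open and rise.

Emit:
step_arm(motion=[{"rx":0,"ry":0,"rz":0,"tx":0,"ty":0.025,"tz":0,"grip":1},{"rx":0,"ry":0,"rz":0,"tx":0,"ty":0,"tz":0,"grip":0},{"rx":0,"ry":0,"rz":0,"tx":0,"ty":0,"tz":0,"grip":-0.2},{"rx":0,"ry":0,"rz":0,"tx":0,"ty":0,"tz":0,"grip":-0.2},{"rx":0,"ry":0,"rz":0,"tx":0,"ty":0,"tz":-0.3,"grip":-0.2},{"rx":0,"ry":0,"rz":0,"tx":0,"ty":0,"tz":-0.5,"grip":-1},{"rx":0,"ry":0,"rz":0,"tx":0,"ty":0,"tz":-0.5,"grip":-1},{"rx":0,"ry":0,"rz":0,"tx":0.3,"ty":0.3,"tz":-0.2,"grip":-1},{"rx":0,"ry":0,"rz":0,"tx":0.4,"ty":0.4,"tz":0,"grip":-1},{"rx":0,"ry":0,"rz":0,"tx":0.4,"ty":0.4,"tz":0,"grip":-1}])

```text
time_s: 8.1
ee_pos: [0.4844, 0.1351, 0.3614]
tcp_rot: [[-0.928, 0.373, 0.001], [0.373, 0.928, 0.0], [-0.001, 0.001, -1.0]]
wrist_force: [0.2, 0.2, -0.9]
grip_width: 0.0857
```

```bash
python3 st.py
python3 - <<'E'
from h import *
a=snap('top','top3')
b=snap('side','side3')
A=cv2.resize(a['color'][150:240,205:310],(0,0),fx=4,fy=4,interpolation=cv2.INTER_CUBIC)
B=cv2.resize(b['color'][145:235,215:305],(0,0),fx=4,fy=4,interpolation=cv2.INTER_CUBIC)
cv2.imwrite('pics/b3.png',np.hstack([A,B])[:,:,::-1])
E
```

```text
t 8.1 tcp [0.4844 0.1351 0.3614] grasp [0.4846 0.1352 0.2064] r 0.1808 ang 129.7 xang 158.1 F [ 0.2  0.2 -0.9] M [-0.01 -0.04 -0.  ] w 0.0857
tang F -0.3 rad F -0.0 tq z at grasp -0.0
```

View pics/b3.png

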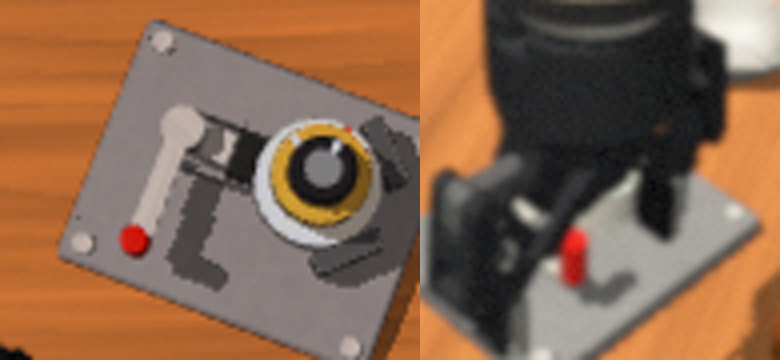

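The lever is fully over, with the knob at (134,240). The shoe is against the foot, the lens top is at (322,170) and the red mark is at (347,129). I'll re-measure the barrel.

Run:
```python
from h import *
a=load('top3');a0=load('top0')
f=lambda x,y:(205+(x+.5)/4-.5,150+(y+.5)/4-.5)
print('lens',at_z(a,*f(322,170),.108),'knob',at_z(a,*f(134,240),.092),'mark',at_z(a,*f(347,129),.05))
def cen(c):
    # shift of lens/foot area by phase correlation
    return cv2.cvtColor(c['color'][165:220,262:310],cv2.COLOR_RGB2GRAY).astype(np.float32)
print(cv2.phaseCorrelate(cen(a0),cen(a),cv2.createHanningWindow((48,55),cv2.CV_32F)))
for c in (a0,a):
    h=c['color'].astype(int);m=(h[...,0]>170)&(h[...,1]<70)&(h[...,2]<70);m[:,:270]=0
    v,u=np.nonzero(m[165:200,:300]);print('red',u.mean(),v.mean()+165,len(u))
t=np.array([.5697,-.0772]);print(t)
```

```text
lens [ 0.56771789 -0.07765464  0.108     ] knob [0.53476145 0.02329853 0.092     ] mark [ 0.5981111  -0.09548638  0.05      ]
((0.5028389875782509, 0.09297433780709952), 0.9853956891430748)
red nan nan 0
red nan nan 0
[ 0.5697 -0.0772]<stdin>:11: RuntimeWarning: Mean of empty slice.
  ret = ret.dtype.type(ret / rcount)
```

Emit:
step_arm(motion=[{"rx":0,"ry":0,"rz":0,"tx":-0.28,"ty":-0.3,"tz":0,"grip":-1},{"rx":0,"ry":0,"rz":0,"tx":-0.28,"ty":-0.3,"tz":0,"grip":-1},{"rx":0,"ry":0,"rz":0,"tx":-0.28,"ty":-0.3,"tz":0,"grip":-1},{"rx":0,"ry":0,"rz":0,"tx":-0.28,"ty":-0.3,"tz":0,"grip":-1},{"rx":0,"ry":0,"rz":0,"tx":-0.28,"ty":-0.3,"tz":0,"grip":-1},{"rx":0,"ry":0,"rz":0,"tx":-0.28,"ty":-0.3,"tz":0,"grip":-1},{"rx":0,"ry":0,"rz":0,"tx":-0.28,"ty":-0.28,"tz":0,"grip":-1},{"rx":0,"ry":0,"rz":0,"tx":0,"ty":0,"tz":0.4,"grip":-1},{"rx":0,"ry":0,"rz":0,"tx":0,"ty":0,"tz":0,"grip":-1},{"rx":0,"ry":0,"rz":0,"tx":0,"ty":0,"tz":0,"grip":-1}])

```text
time_s: 9.2
ee_pos: [0.5684, -0.0783, 0.3288]
tcp_rot: [[-0.929, 0.371, -0.002], [0.371, 0.929, 0.0], [0.002, -0.0, -1.0]]
wrist_force: [0.8, 0.1, 0.5]
grip_width: 0.0852
```

```bash
python3 st.py
```

```text
t 9.2 tcp [ 0.5684 -0.0783  0.3288] grasp [ 0.5682 -0.0782  0.1738] r 0.0808 ang -113.2 xang 158.2 F [0.8 0.1 0.5] M [-0.03 -0.02 -0.01] w 0.0852
tang F 0.7 rad F -0.4 tq z at grasp -0.01
```

Emit:
step_arm(motion=[{"rx":0,"ry":0,"rz":0,"tx":0,"ty":0,"tz":0.35,"grip":-1},{"rx":0,"ry":0,"rz":0,"tx":0,"ty":0,"tz":0.35,"grip":-1},{"rx":0,"ry":0,"rz":0,"tx":0,"ty":0,"tz":0.35,"grip":-1},{"rx":0,"ry":0,"rz":0,"tx":0,"ty":0,"tz":0.2,"grip":-1},{"rx":0,"ry":0,"rz":0,"tx":0,"ty":0,"tz":0,"grip":-1},{"rx":0,"ry":0,"rz":0,"tx":0,"ty":0,"tz":0,"grip":-0.5},{"rx":0,"ry":0,"rz":0,"tx":0,"ty":0,"tz":0,"grip":0},{"rx":0,"ry":0,"rz":0,"tx":0,"ty":0,"tz":0,"grip":1},{"rx":0,"ry":0,"rz":0,"tx":0,"ty":0,"tz":0,"grip":1},{"rx":0,"ry":0,"rz":0,"tx":0,"ty":0,"tz":0,"grip":1}])

```text
time_s: 10.2
ee_pos: [0.5693, -0.0785, 0.2308]
tcp_rot: [[-0.929, 0.371, 0.003], [0.371, 0.929, -0.001], [-0.003, -0.0, -1.0]]
wrist_force: [-5.3, -2.3, 13.2]
grip_width: 0.0526
```

```bash
python3 st.py
```

```text
t 10.2 tcp [ 0.5693 -0.0785  0.2308] grasp [ 0.5697 -0.0787  0.0758] r 0.0806 ang -112.1 xang 158.2 F [-5.3 -2.3 13.2] M [-0.52  0.93  0.08] w 0.0526
tang F -4.0 rad F 4.1 tq z at grasp 0.076
```

Emit:
step_arm(motion=[{"rx":0,"ry":0,"rz":0.06,"tx":0,"ty":0,"tz":0,"grip":1},{"rx":0,"ry":0,"rz":0.06,"tx":0,"ty":0,"tz":0,"grip":1},{"rx":0,"ry":0,"rz":0.06,"tx":0,"ty":0,"tz":0,"grip":1},{"rx":0,"ry":0,"rz":0.06,"tx":0,"ty":0,"tz":0,"grip":1},{"rx":0,"ry":0,"rz":0.06,"tx":0,"ty":0,"tz":0,"grip":1}])

```text
time_s: 10.7
ee_pos: [0.5692, -0.0787, 0.2308]
tcp_rot: [[-0.656, 0.755, 0.002], [0.755, 0.656, -0.002], [-0.003, 0.0, -1.0]]
wrist_force: [-6.0, -5.6, 14.4]
grip_width: 0.0526
```

```bash
python3 st.py
```

```text
t 10.7 tcp [ 0.5692 -0.0787  0.2308] grasp [ 0.5695 -0.079   0.0758] r 0.0809 ang -112.1 xang 131.0 F [-6.  -5.6 14.4] M [-1.03  1.26  0.4 ] w 0.0526
tang F -3.5 rad F 7.5 tq z at grasp 0.398
```

Emit:
step_arm(motion=[{"rx":0,"ry":0,"rz":0.06,"tx":0,"ty":0,"tz":0,"grip":1},{"rx":0,"ry":0,"rz":0.06,"tx":0,"ty":0,"tz":0,"grip":1},{"rx":0,"ry":0,"rz":0.06,"tx":0,"ty":0,"tz":0,"grip":1},{"rx":0,"ry":0,"rz":0.06,"tx":0,"ty":0,"tz":0,"grip":1},{"rx":0,"ry":0,"rz":0.06,"tx":0,"ty":0,"tz":0,"grip":1}])

```text
time_s: 11.2
ee_pos: [0.569, -0.0788, 0.2308]
tcp_rot: [[-0.242, 0.97, 0.002], [0.97, 0.242, -0.002], [-0.002, 0.001, -1.0]]
wrist_force: [-8.4, -6.4, 16.5]
grip_width: 0.0524
```

```bash
python3 st.py
```

```text
t 11.2 tcp [ 0.569  -0.0788  0.2308] grasp [ 0.5692 -0.0791  0.0758] r 0.0812 ang -112.3 xang 104.0 F [-8.4 -6.4 16.5] M [-1.19  1.8   0.31] w 0.0524
tang F -5.4 rad F 9.1 tq z at grasp 0.311
```

Emit:
step_arm(motion=[{"rx":0,"ry":0,"rz":0.05,"tx":0,"ty":0,"tz":0,"grip":1},{"rx":0,"ry":0,"rz":0.05,"tx":0,"ty":0,"tz":0,"grip":1},{"rx":0,"ry":0,"rz":0.02,"tx":0,"ty":0,"tz":0,"grip":1}])

```text
time_s: 11.5
ee_pos: [0.5689, -0.0788, 0.2308]
tcp_rot: [[-0.057, 0.998, 0.001], [0.998, 0.057, -0.002], [-0.002, 0.001, -1.0]]
wrist_force: [-9.7, -5.7, 17.2]
grip_width: 0.0521
```

```bash
python3 st.py
```

```text
t 11.5 tcp [ 0.5689 -0.0788  0.2308] grasp [ 0.5691 -0.0792  0.0758] r 0.0812 ang -112.3 xang 93.2 F [-9.7 -5.7 17.2] M [-1.24  1.9   0.39] w 0.0521
tang F -6.8 rad F 8.9 tq z at grasp 0.386
```

Emit:
step_arm(motion=[{"rx":0,"ry":0,"rz":0.025,"tx":0,"ty":0,"tz":0,"grip":1},{"rx":0,"ry":0,"rz":0,"tx":0,"ty":0,"tz":0,"grip":1}])

```text
time_s: 11.7
ee_pos: [0.5689, -0.0788, 0.2307]
tcp_rot: [[-0.019, 1.0, 0.001], [1.0, 0.019, -0.002], [-0.002, 0.001, -1.0]]
wrist_force: [-9.3, -5.8, 17.1]
grip_width: 0.0527
```

```bash
python3 st.py
```

```text
t 11.7 tcp [ 0.5689 -0.0788  0.2307] grasp [ 0.5691 -0.0792  0.0757] r 0.0813 ang -112.4 xang 91.1 F [-9.3 -5.8 17.1] M [-1.23  1.91 -0.37] w 0.0527
tang F -6.4 rad F 8.9 tq z at grasp -0.365
```

Emit:
step_arm(motion=[{"rx":0,"ry":0,"rz":0.025,"tx":0,"ty":0,"tz":0,"grip":1},{"rx":0,"ry":0,"rz":0,"tx":0,"ty":0,"tz":0,"grip":1}])

```text
time_s: 11.9
ee_pos: [0.5688, -0.0788, 0.2308]
tcp_rot: [[0.019, 1.0, 0.001], [1.0, -0.019, -0.002], [-0.002, 0.001, -1.0]]
wrist_force: [-10.3, -6.9, 17.6]
grip_width: 0.0526
```

```bash
python3 st.py
```

```text
t 11.9 tcp [ 0.5688 -0.0788  0.2308] grasp [ 0.569  -0.0791  0.0758] r 0.0813 ang -112.4 xang 88.9 F [-10.3  -6.9  17.6] M [-1.5   2.03  1.79] w 0.0526
tang F -6.9 rad F 10.3 tq z at grasp 1.787
```

Torque jumped from 0.39 to 1.79 N m after about 69° of turn, as expected at the stop. I'll ease off, open, rise and look.

Emit:
step_arm(motion=[{"rx":0,"ry":0,"rz":-0.008,"tx":0,"ty":0,"tz":0,"grip":1},{"rx":0,"ry":0,"rz":0,"tx":0,"ty":0,"tz":0,"grip":0},{"rx":0,"ry":0,"rz":0,"tx":0,"ty":0,"tz":0,"grip":-1},{"rx":0,"ry":0,"rz":0,"tx":0,"ty":0,"tz":0,"grip":-1},{"rx":0,"ry":0,"rz":0,"tx":0,"ty":0,"tz":0,"grip":-1},{"rx":0,"ry":0,"rz":0,"tx":0,"ty":0,"tz":-0.3,"grip":-1},{"rx":0,"ry":0,"rz":0,"tx":0,"ty":0,"tz":-0.5,"grip":-1},{"rx":0,"ry":0,"rz":0,"tx":0,"ty":0,"tz":-0.5,"grip":-1},{"rx":0,"ry":0,"rz":0,"tx":0.4,"ty":-0.2,"tz":-0.3,"grip":-1},{"rx":0,"ry":0,"rz":0,"tx":0.5,"ty":-0.3,"tz":0,"grip":-1},{"rx":0,"ry":0,"rz":0,"tx":0.5,"ty":-0.3,"tz":0,"grip":-1},{"rx":0,"ry":0,"rz":0,"tx":0.5,"ty":-0.3,"tz":0,"grip":-1}])

```text
time_s: 13.1
ee_pos: [0.4807, 0.0756, 0.357]
tcp_rot: [[0.006, 1.0, 0.001], [1.0, -0.006, 0.0], [0.0, 0.001, -1.0]]
wrist_force: [0.4, 1.5, 0.8]
grip_width: 0.0855
```

Emit:
step_arm(motion=[{"rx":0,"ry":0,"rz":0,"tx":0.5,"ty":0,"tz":0,"grip":-1},{"rx":0,"ry":0,"rz":-0.09,"tx":0,"ty":0,"tz":0,"grip":-1},{"rx":0,"ry":0,"rz":-0.09,"tx":0,"ty":0,"tz":0,"grip":-1},{"rx":0,"ry":0,"rz":-0.09,"tx":0,"ty":0,"tz":0,"grip":-1},{"rx":0,"ry":0,"rz":-0.09,"tx":0,"ty":0,"tz":0,"grip":-1},{"rx":0,"ry":0,"rz":-0.09,"tx":0,"ty":0,"tz":0,"grip":-1},{"rx":0,"ry":0,"rz":-0.09,"tx":0,"ty":0,"tz":0,"grip":-1},{"rx":0,"ry":0,"rz":-0.09,"tx":0,"ty":0,"tz":0,"grip":-1},{"rx":0,"ry":0,"rz":-0.09,"tx":0,"ty":0,"tz":0,"grip":-1}])

```text
time_s: 14.0
ee_pos: [0.482, 0.1144, 0.3569]
tcp_rot: [[-0.905, 0.426, 0.0], [0.426, 0.905, 0.0], [-0.0, 0.0, -1.0]]
wrist_force: [-0.5, -0.6, -0.3]
grip_width: 0.0855
```

```bash
python3 st.py
python3 - <<'E'
from h import *
a=snap('top','top4')
save(a,'pics/b4.png',(205,150,310,240),7)
E
```

```text
t 14.0 tcp [0.482  0.1144 0.3569] grasp [0.4821 0.1144 0.2019] r 0.1671 ang 134.9 xang 154.8 F [-0.5 -0.6 -0.3] M [ 0.05  0.01 -0.01] w 0.0855
tang F 0.8 rad F -0.1 tq z at grasp -0.012
```

View pics/b4.png

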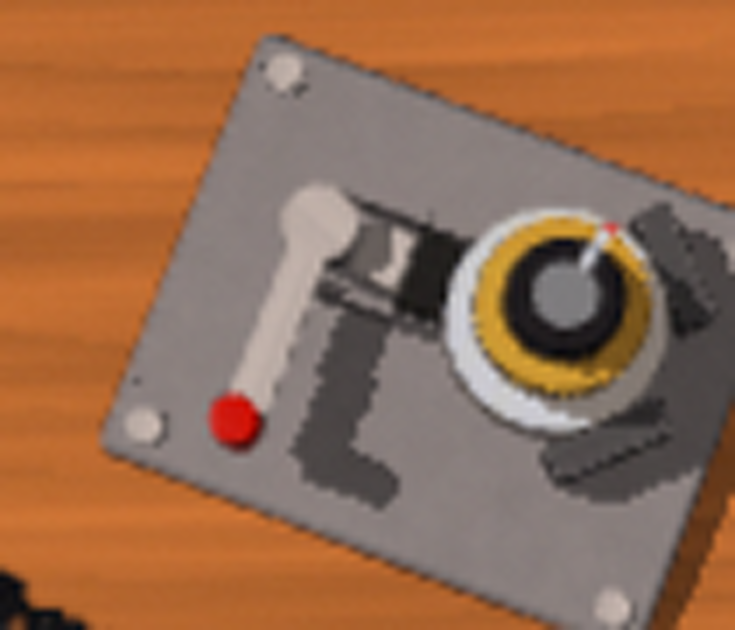

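The ring's white line now meets the lens line at (597,248). The red mark at (610,230) hasn't moved. I'll go back to the knob.

Emit:
step_arm(motion=[{"rx":0,"ry":0,"rz":0,"tx":-0.275,"ty":-0.187,"tz":0,"grip":-0.2},{"rx":0,"ry":0,"rz":0,"tx":-0.275,"ty":-0.187,"tz":0,"grip":-0.2},{"rx":0,"ry":0,"rz":0,"tx":-0.275,"ty":-0.187,"tz":0,"grip":-0.2},{"rx":0,"ry":0,"rz":0,"tx":-0.275,"ty":-0.187,"tz":0,"grip":-0.2},{"rx":0,"ry":0,"rz":0,"tx":0,"ty":0,"tz":0.4,"grip":-0.2},{"rx":0,"ry":0,"rz":0,"tx":0,"ty":0,"tz":0.2,"grip":-0.2},{"rx":0,"ry":0,"rz":0,"tx":0,"ty":0,"tz":0,"grip":-0.2},{"rx":0,"ry":0,"rz":0,"tx":0,"ty":0,"tz":0,"grip":-0.2}])

```text
time_s: 14.85
ee_pos: [0.5357, 0.0225, 0.3093]
tcp_rot: [[-0.902, 0.432, 0.0], [0.432, 0.902, 0.0], [-0.0, 0.0, -1.0]]
wrist_force: [0.5, 0.3, 1.1]
grip_width: 0.0511
```

```bash
python3 st.py
```

```text
t 14.85 tcp [0.5357 0.0225 0.3093] grasp [0.5357 0.0225 0.1543] r 0.0696 ang 157.6 xang 154.4 F [0.5 0.3 1.1] M [ 0.05 -0.04  0.01] w 0.0511
tang F -0.5 rad F -0.4 tq z at grasp 0.007
```

Good. Descend 68 mm and grip.

Emit:
step_arm(motion=[{"rx":0,"ry":0,"rz":0,"tx":0,"ty":0,"tz":0.3,"grip":-0.2},{"rx":0,"ry":0,"rz":0,"tx":0,"ty":0,"tz":0.3,"grip":-0.2},{"rx":0,"ry":0,"rz":0,"tx":0,"ty":0,"tz":0.24,"grip":-0.2},{"rx":0,"ry":0,"rz":0,"tx":0,"ty":0,"tz":0,"grip":-0.2},{"rx":0,"ry":0,"rz":0,"tx":0,"ty":0,"tz":0,"grip":0.3},{"rx":0,"ry":0,"rz":0,"tx":0,"ty":0,"tz":0,"grip":1},{"rx":0,"ry":0,"rz":0,"tx":0,"ty":0,"tz":0,"grip":1},{"rx":0,"ry":0,"rz":0,"tx":0,"ty":0,"tz":0,"grip":1},{"rx":0,"ry":0,"rz":0,"tx":0,"ty":0,"tz":0,"grip":1}])

```text
time_s: 15.75
ee_pos: [0.5363, 0.0228, 0.2432]
tcp_rot: [[-0.902, 0.431, 0.003], [0.431, 0.902, 0.001], [-0.002, 0.002, -1.0]]
wrist_force: [-0.3, 4.0, 8.2]
grip_width: 0.0137
```

```bash
python3 st.py
```

```text
t 15.75 tcp [0.5363 0.0228 0.2432] grasp [0.5368 0.0229 0.0882] r 0.0687 ang 156.9 xang 154.5 F [-0.3  4.   8.2] M [ 0.82  0.11 -0.05] w 0.0137
tang F -3.6 rad F 1.8 tq z at grasp -0.05
```

Emit:
step_arm(motion=[{"rx":0,"ry":0,"rz":0.044,"tx":0.001,"ty":0.061,"tz":0,"grip":1},{"rx":0,"ry":0,"rz":0.044,"tx":0.001,"ty":0.061,"tz":0,"grip":1},{"rx":0,"ry":0,"rz":0.044,"tx":0.001,"ty":0.061,"tz":0,"grip":1},{"rx":0,"ry":0,"rz":0.044,"tx":0.001,"ty":0.061,"tz":0,"grip":1},{"rx":0,"ry":0,"rz":0.044,"tx":0.001,"ty":0.061,"tz":0,"grip":1},{"rx":0,"ry":0,"rz":0.044,"tx":0.001,"ty":0.061,"tz":0,"grip":1}])

```text
time_s: 16.35
ee_pos: [0.5526, 0.0464, 0.2432]
tcp_rot: [[-0.65, 0.76, 0.002], [0.76, 0.65, -0.0], [-0.002, 0.001, -1.0]]
wrist_force: [-3.1, -3.5, 10.3]
grip_width: 0.0138
```

```bash
python3 st.py
```

```text
t 16.35 tcp [0.5526 0.0464 0.2432] grasp [0.5529 0.0463 0.0882] r 0.0689 ang 133.1 xang 130.5 F [-3.1 -3.5 10.3] M [-0.67  0.7  -0.01] w 0.0138
tang F 4.7 rad F -0.4 tq z at grasp -0.008
```

Emit:
step_arm(motion=[{"rx":0,"ry":0,"rz":0.044,"tx":0.001,"ty":0.061,"tz":0,"grip":1},{"rx":0,"ry":0,"rz":0.044,"tx":0.001,"ty":0.061,"tz":0,"grip":1},{"rx":0,"ry":0,"rz":0.044,"tx":0.001,"ty":0.061,"tz":0,"grip":1},{"rx":0,"ry":0,"rz":0.044,"tx":0.001,"ty":0.061,"tz":0,"grip":1},{"rx":0,"ry":0,"rz":0.044,"tx":0.001,"ty":0.061,"tz":0,"grip":1},{"rx":0,"ry":0,"rz":0.044,"tx":0.001,"ty":0.061,"tz":0,"grip":1}])

```text
time_s: 16.95
ee_pos: [0.5772, 0.0615, 0.2432]
tcp_rot: [[-0.288, 0.958, 0.002], [0.958, 0.288, -0.001], [-0.001, 0.001, -1.0]]
wrist_force: [-5.0, -4.3, 9.9]
grip_width: 0.0137
```

```bash
python3 st.py
```

```text
t 16.95 tcp [0.5772 0.0615 0.2432] grasp [0.5775 0.0614 0.0882] r 0.0692 ang 109.0 xang 106.8 F [-5.  -4.3  9.9] M [-0.99  0.93 -0.07] w 0.0137
tang F 6.1 rad F -2.4 tq z at grasp -0.074
```

Emit:
step_arm(motion=[{"rx":0,"ry":0,"rz":0.044,"tx":0.001,"ty":0.061,"tz":0,"grip":1},{"rx":0,"ry":0,"rz":0.044,"tx":0.001,"ty":0.061,"tz":0,"grip":1},{"rx":0,"ry":0,"rz":0.044,"tx":0.001,"ty":0.061,"tz":0,"grip":1},{"rx":0,"ry":0,"rz":0.044,"tx":0.001,"ty":0.061,"tz":0,"grip":1},{"rx":0,"ry":0,"rz":0.022,"tx":0,"ty":0.03,"tz":0,"grip":1}])

```text
time_s: 17.45
ee_pos: [0.5987, 0.0654, 0.2432]
tcp_rot: [[0.019, 1.0, 0.002], [1.0, -0.019, -0.001], [-0.001, 0.002, -1.0]]
wrist_force: [-5.9, -5.5, 12.0]
grip_width: 0.0141
```

```bash
python3 st.py
```

```text
t 17.45 tcp [0.5987 0.0654 0.2432] grasp [0.5989 0.0653 0.0882] r 0.0693 ang 90.9 xang 88.9 F [-5.9 -5.5 12. ] M [-0.83  1.2  -0.11] w 0.0141
tang F 5.9 rad F -5.4 tq z at grasp -0.115
```

Emit:
step_arm(motion=[{"rx":0,"ry":0,"rz":0.022,"tx":0,"ty":0.03,"tz":0,"grip":1},{"rx":0,"ry":0,"rz":0,"tx":0,"ty":0,"tz":0,"grip":1}])

```text
time_s: 17.65
ee_pos: [0.6011, 0.0654, 0.2432]
tcp_rot: [[0.052, 0.999, 0.002], [0.999, -0.052, -0.001], [-0.001, 0.002, -1.0]]
wrist_force: [-2.6, -4.2, 9.2]
grip_width: 0.0139
```

```bash
python3 st.py
```

```text
t 17.65 tcp [0.6011 0.0654 0.2432] grasp [0.6014 0.0653 0.0882] r 0.0693 ang 88.8 xang 87.0 F [-2.6 -4.2  9.2] M [-0.77  0.65 -0.17] w 0.0139
tang F 2.5 rad F -4.2 tq z at grasp -0.172
```

Emit:
step_arm(motion=[{"rx":0,"ry":0,"rz":0.022,"tx":0,"ty":0.03,"tz":0,"grip":1},{"rx":0,"ry":0,"rz":0,"tx":0,"ty":0,"tz":0,"grip":1}])

```text
time_s: 17.85
ee_pos: [0.6026, 0.0654, 0.2431]
tcp_rot: [[0.086, 0.996, -0.0], [0.996, -0.086, -0.0], [-0.0, -0.0, -1.0]]
wrist_force: [-11.9, -3.2, 15.9]
grip_width: 0.0141
```

```bash
python3 st.py
```

```text
t 17.85 tcp [0.6026 0.0654 0.2431] grasp [0.6025 0.0653 0.0881] r 0.0693 ang 87.9 xang 85.1 F [-11.9  -3.2  15.9] M [-0.63  2.59  0.07] w 0.0141
tang F 11.7 rad F -3.6 tq z at grasp 0.066
```

Emit:
step_arm(motion=[{"rx":0,"ry":0,"rz":0,"tx":0,"ty":0.03,"tz":0,"grip":1},{"rx":0,"ry":0,"rz":0,"tx":0,"ty":0,"tz":0,"grip":1}])

```text
time_s: 18.05
ee_pos: [0.6036, 0.0653, 0.243]
tcp_rot: [[0.084, 0.996, -0.004], [0.996, -0.084, 0.0], [-0.0, -0.004, -1.0]]
wrist_force: [-28.7, -1.1, 26.8]
grip_width: 0.0136
```

```bash
python3 st.py
```

```text
t 18.05 tcp [0.6036 0.0653 0.243 ] grasp [0.6029 0.0653 0.088 ] r 0.0694 ang 87.6 xang 85.2 F [-28.7  -1.1  26.8] M [-0.24  5.6   0.06] w 0.0136
tang F 28.6 rad F -2.3 tq z at grasp 0.062
```

The lever is at its free stop: 28 N with no further motion, 69.7° = 1.22 rad from the other stop. I'll ease off, open, rise and check.

Emit:
step_arm(motion=[{"rx":0,"ry":0,"rz":0,"tx":0,"ty":-0.025,"tz":0,"grip":1},{"rx":0,"ry":0,"rz":0,"tx":0,"ty":0,"tz":0,"grip":0},{"rx":0,"ry":0,"rz":0,"tx":0,"ty":0,"tz":0,"grip":-0.2},{"rx":0,"ry":0,"rz":0,"tx":0,"ty":0,"tz":0,"grip":-0.2},{"rx":0,"ry":0,"rz":0,"tx":0,"ty":0,"tz":-0.3,"grip":-0.2},{"rx":0,"ry":0,"rz":0,"tx":0,"ty":0,"tz":-0.5,"grip":-0.2},{"rx":0,"ry":0,"rz":0,"tx":0,"ty":0,"tz":-0.5,"grip":-0.2},{"rx":0,"ry":0,"rz":0,"tx":0.4,"ty":-0.3,"tz":-0.3,"grip":-0.2},{"rx":0,"ry":0,"rz":0,"tx":0.4,"ty":-0.4,"tz":0,"grip":-0.2},{"rx":0,"ry":0,"rz":0,"tx":0.4,"ty":-0.4,"tz":0,"grip":-0.2},{"rx":0,"ry":0,"rz":0,"tx":0.4,"ty":-0.4,"tz":0,"grip":-0.2},{"rx":0,"ry":0,"rz":0,"tx":0.4,"ty":-0.4,"tz":0,"grip":-0.2}])

```text
time_s: 19.25
ee_pos: [0.4643, 0.2389, 0.3698]
tcp_rot: [[0.085, 0.996, 0.001], [0.996, -0.085, 0.0], [0.0, 0.001, -1.0]]
wrist_force: [1.1, 1.0, -0.2]
grip_width: 0.0512
```

```bash
python3 st.py
python3 - <<'E'
from h import *
a=snap('top','top5')
save(a,'pics/b5.png',(200,145,310,240),7)
c0=load('top3')
f=lambda c:cv2.cvtColor(c['color'][165:220,262:310],cv2.COLOR_RGB2GRAY).astype(np.float32)
print(cv2.phaseCorrelate(f(c0),f(a),cv2.createHanningWindow((48,55),cv2.CV_32F)))
d=np.abs(load('top0')['color'].astype(int)-a['color']).max(2)>60
n,_,st,_=cv2.connectedComponentsWithStats(d.astype(np.uint8));print([s.tolist() for s in st[1:] if s[4]>15])
E
```

```text
t 19.25 tcp [0.4643 0.2389 0.3698] grasp [0.4643 0.239  0.2148] r 0.2783 ang 119.2 xang 85.1 F [ 1.1  1.  -0.2] M [-0.   -0.07 -0.01] w 0.0512
tang F -1.4 rad F 0.3 tq z at grasp -0.008
((-0.042453138952836866, -0.08643087584897202), 0.9931375503540039)
[[0, 149, 154, 235, 23500], [199, 243, 53, 38, 920], [275, 262, 37, 16, 262], [318, 268, 19, 6, 45], [325, 276, 20, 4, 40], [207, 283, 168, 43, 3717], [302, 331, 85, 22, 846], [340, 350, 55, 12, 277], [382, 360, 17, 3, 29], [325, 363, 12, 3, 21], [196, 365, 136, 19, 1744], [370, 371, 41, 8, 153], [493, 377, 19, 7, 90], [0, 379, 7, 5, 23], [416, 381, 22, 3, 36]]
```

View pics/b5.png

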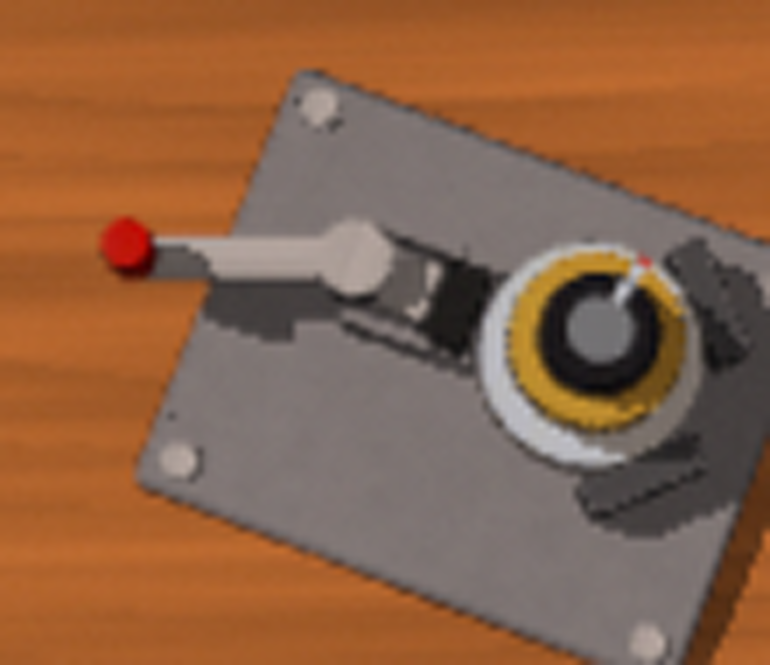

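The lever is back at its start side, with the knob at (128,245), and there is a gap at the shoe. The ring and lens white lines meet at (630,275), and the red mark at (645,262) has not turned. Handing in.

```bash
python3 -c "
from plant import env
print(env.hand_in())"
```

```text
the job is handed in; nothing more can be done
None
```

The job is done in the order asked and handed in; I stopped moving at about 19 s of the 67 s. No verdict was reported.

- **Clamping:** I swung the lever over until it hit its stop. The force at the knob rose from about 5 N to 37 N with no further motion.
- **Lock ring:** With the barrel held, I turned the ring clockwise about 69°. The torque then rose from 0.39 to 1.79 N m, which I took as the stop. In the picture the white lines on the ring and lens end meet.
- **Release:** I swung the lever back until it hit the free stop, at 28 N. The swing between the two stops came to 1.22 rad, against the stated 1.2.

**Last checks:** In the final top view the lever is back and the shoe stands clear of the barrel. The barrel moved less than 0.1 pixel since clamping, and its red mark has not visibly turned. Clamping itself moved it about 0.5 pixel (roughly 1 mm) into the V, as described.

**Not confirmed:** A before/after image comparison meant to check the bystanders also picked up the arm and probably its shadow. Some changes were near the orange look-alike, so it doesn't settle the matter. I felt no unexpected contact, and the arm crossed above the other things.

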